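# Put the gouge away and fasten the tool case

### The arm

A 6-joint arm with a two-finger parallel gripper is mounted at the origin on the work surface. World frame = base frame: x ahead of the robot, y to its left, z up, the work surface at z = 0. Lengths are in m, angles in rad, forces in N, time in s.
With the tool pointing down it reaches from about 0.35 to 0.85 m from the base axis. Payload 8.1 kg.
Tool frame: the origin (TCP) lies between the finger pads; the fingertips stand 8 mm ahead of it and the grasp point (between the pads) lies 11 mm behind it (arm.tip_extent is the distance from the TCP to the fingertips, in m); z points along the fingers, y is the direction in which the jaws open and shut (so a half turn about z gives the same grasp; the last joint's range is limited). The gripper opens to 93 mm and grips with 3 to 60 N. Pads are 15 mm wide; open, the fingers measure 128 mm over their backs; the gripper's body (75 mm by 188 mm) begins 65 mm behind the grasp point.
Start: joints at [-1.196, 0.13, 1.488, -0, 1.523, -0.085], TCP at [0.266, -0.538, 0.196] pointing down, gripper open.
Joint ranges: [-2.96, 2.96], [-0.89, 2.26], [0.02, 2.5], [-1.34, 4.48], [0, 2.73], [-2.66, 2.66]. Speed limits (rad/s): [2.39, 2.39, 2.79, 3.14, 3.14, 3.14].

### API

Orientations are given as a unit quaternion [w, x, y, z].
In Python, from station import arm, vision, nets gives the robot as it stands.
- The arm moves only by the tool servo_tool, never from a script. Its argument "moves" is a list of rows, each a list of 4 numbers: the shift along the tool's x, y, z normalised to -1 to 1, where 1 is 30 mm, then the turn about the tool's z normalised to -1 to 1, where 1 is 5 degrees. A call has 1 to 20 rows; each row shifts and turns the pose as measured when the row begins, along the tool's axes as they then stand; what a row does not reach is not made up. A row lasts 1/10 s, in which the tool goes at most 50 mm and 8.59 degrees, less where a joint would pass 70% of its speed; a pose out of reach is approached as far as the arm can. A call with a number of a shift or a turn outside -1 to 1 is refused whole. A call with a gripper value outside its range is refused whole. "hand" is the opening in per cent of the stroke, from 0 (shut) to 100 (fully open), set as the call begins (left out, the last holds). The fingers move at their own pace and stop on an object; the grip force is fixed at half the most. Time passes only in rows, so rows that do not move let the fingers close. It gives the time, the measured TCP pose, the force and the opening at its end, in the units of the state.
- arm.state(): the state, without advancing time (a new reading comes with each control period).
- vision.read_camera(name): name is "scene" or "top" or "wrist"; returns the picture (420x560x3 uint8, red, green, blue); there is no depth.
- vision.camera_params(name): a dict with "vertical_fov" (degrees; the focal length in pixels is half the picture's height over the tangent of half this angle, whatever the lens; pixels are square), "cx", "cy" (the principal point, pixels), "world_to_cam" (4x4, takes a point from world to camera coordinates). Camera axes: x right, y down, z forward; pixel columns grow to the right and rows downward; lengths in m; the calibration is good to about 2 mm. The wrist camera is an equidistant fisheye: a pixel r from the principal point sees the ray r / f radians off the axis. A picture is of the moment at which its call begins: read the wrist's pose just before it. camera_params takes no time and is no camera call; for the wrist camera it gives the pose at the moment of the call.
- arm.close_job(): hands the job in, once; it reports no verdict.
Trained networks look in the newest picture that a camera, given by its name, has taken for a name from the list of things; names that differ only in an ending like _2 or _b are one class to them, and where a whole thing is asked for, a point or a joint stands for the part that bears it (a point fixed in the world has none). Each returns a list of dicts, best first, with "conf" (0 to 1); they miss things now and then, are a little off and sometimes report something else, mostly with a low value. They report only what shows in the picture. A call takes as long as a camera call. They do not tell look-alikes from the thing itself.
- nets.spot_in(query, camera): "xy" ([column, row] in pixels, amid what is visible of it).
- nets.spot_point(query, camera): "xy" ([column, row] in pixels: a listed point, or the origin of a listed thing).
The state is a dict: "clock": time; "joints": joint angles; "joint_vel": joint speeds; "joint_torque": joint torques, N m; "tool_pos": TCP position; "orientation": TCP orientation; "ft_force": force on the tool from outside, world axes, zero at the start; "ft_torque": the same for the moment, N m; "width": finger opening in m.
Only numpy, scipy, OpenCV 4.12 (cv2) and the standard library are available. Lean on these libraries where they do the work, as an engineer would, in place of code of your own. Each camera call takes 0.05 s, during which the arm holds its last target. There are 200 camera calls.

### The job

Lay the wooden-handled gouge down flat in the empty green-lined bay of the open carving-tool case, without dropping it in, and let go of it. Then shut the lid fully, and after that swing the brass hasp up and over so that it lies flat on the lid with the catch standing through its slot. Leave the other tools on the bench where they are.

Things in the scene. Friction and masses are not known exactly. Their poses are not given: they have to be found in the camera images.
- case: Wooden case fixed to the bench, 200 mm deep (x), 190 wide (y), walls 65 high, 7 thick. Origin: centre of its underside, on the bench. Hasp on its front, -x; lid hinged on its +x rim. A divider 35 mm high runs along x at y = +28 mm; beyond it (+y) two gouges are stowed for good. The empty bay, to -y, is 186 (x) by 113 mm (y), so a tool lies along x.
- bay (a point): Centre of the empty bay's floor, 7 mm above the bench; axes as the case.
- lid (a joint): Lid angle (rad): 0 shut, grows as it opens, 2.05 at most, 1.65 to 1.95 at the start (leaning back past upright). The hinge is stiff: the lid stays where it is left; 2 to 4 N at its free edge moves it. A board 200 mm from hinge to free edge, 190 wide, 12 thick; shut, its upper face is 77 mm above the bench. Shut means within 0.045 rad.
- lid_hinge (a point): Middle of the lid's hinge line, on the case's rim 65 mm above the bench, at case x = +100 mm; the hinge runs along the case's y. The underside of the lid passes through this line.
- lid_edge (a point): Middle of the lid's free edge, half-way through its thickness; moves with the lid.
- catch (a point): The catch: a steel wire loop 14 mm wide (case's y) standing 26 mm proud of the lid's outer face on the case's centre line (y = 0), 165 mm from the hinge; its base plate is 36 by 22 mm. This point is 18 mm above that face and moves with the lid. Push the lid to one side of the catch.
- hasp (a joint): Hasp angle (rad): 0 flat over the shut lid, pi/2 straight up, pi sticking out level in front of the case, 3.6 at most; 2.6 to 3.4 at the start. Stiff hinge: it stays where it is left, about 1 N at its end moves it. A brass strap 30 mm wide, 4 thick, 73 long, with a slot that fits over the catch. Down means within 0.1 rad.
- hasp_hinge (a point): Middle of the hasp's hinge pin, 85 mm above the bench, 10 mm in front of the case (case x = -110 mm, y = 0); the pin runs along the case's y.
- hasp_bar (a point): Centre of the red round pull bar on the hasp's free end: 12 mm diameter, 44 mm long along the case's y, wider than the strap, so it can be pinched by its two ends and pivots in the grip. 75 mm from the pin and 3 mm off the strap's plane on its upper side; when down, 88 mm above the bench, 11 mm above the lid. Moves with the hasp.
- gouge_grip (a point): The gouge to put away, loose, lying flat: 150 mm long, pale wooden handle 90 mm long and 26 x 26 mm, brass ferrule, thin steel blade. This point is inside the handle, near the centre of mass, 13 mm above what it lies on; the butt is 60 mm away along its -x, the blade's tip 90 mm away along +x. The x axis runs along the gouge to the blade.
- gouge: The same gouge; origin under its mid-length.
- rasp: Rasp, about 150 mm long: blue plastic handle 28 mm thick, dark steel blade. A bystander that may lie where the gouge might have lain. Origin under its middle, x axis along it towards the blade.
- mallet: Round carver's mallet of pale wood standing on its head, 96 mm across, 250 mm high. Origin under its centre.
- glue: White glue bottle with a red cap, 60 mm across, 170 mm high, standing. Origin under its centre.
- clamp: Bar clamp lying flat, black bar 300 mm long with red jaws, 24 mm high. Origin at the middle of its bar, on the bench.
- sander: Cork sanding block, 110 x 60 x 35 mm. Origin under its centre.
- offcut: Dark wood offcut, 160 x 45 x 22 mm. Origin under its centre.
Mind the look-alikes: they are no part of the job. Leave any orange or turquoise look-alike of the gouge alone.

How it is judged:
By the outcome, as a careful person would: the job done as asked, in the order asked, and still so for the second after the job is handed in, with the robot touching nothing.
It also fails if it takes over 72 s, if anything falls off the work surface, if the arm or the gripper's body presses on something with over 40 N, if the wrist force passes 120 N, or if a joint passes its speed limit or range.

## Working session

There is one attempt and no reset: what is moved stays moved. The work goes in short steps, Python scripts to look and compute and a tool call to move; the robot and the scene stay as the last step left them, time stands still between calls to the robot, and variables do not carry over. Pictures are saved under pics/ and viewed, about 8 in all and at most 12, crops included, and the job is handed in when it is done.

Besides the shell and the picture viewer there is one more tool, called after "Call:" as name(argument=value, ...) on one line, values as JSON. servo_tool: Moves the arm, as the interface text tells. Its arguments: {"type":"object","properties":{"moves":{"type":"array"},"hand":{"type":"number"}},"required":["moves"]}

```bash
ls; mkdir -p pics
cat > h.py <<'E'
import numpy as np, cv2
from station import arm, vision, nets
def ray(cam,xy,p=None):
    p=p or vision.camera_params(cam); f=210/np.tan(np.radians(p["vertical_fov"])/2)
    d=np.array([(xy[0]-p["cx"])/f,(xy[1]-p["cy"])/f]); 
    if cam=="wrist":
        r=np.hypot(*d); v=np.array([*(d/max(r,1e-9)*np.sin(r)),np.cos(r)])
    else: v=np.array([*d,1.])
    T=np.array(p["world_to_cam"]); R=T[:3,:3]; return -R.T@T[:3,3], R.T@v
def at_z(cam,xy,z,p=None):
    o,v=ray(cam,xy,p); return o+v*(z-o[2])/v[2]
def proj(cam,P,p=None):
    p=p or vision.camera_params(cam); f=210/np.tan(np.radians(p["vertical_fov"])/2)
    T=np.array(p["world_to_cam"]); c=T[:3,:3]@np.array(P)+T[:3,3]
    if cam=="wrist":
        r=np.hypot(c[0],c[1]); k=np.arctan2(r,c[2])/max(r,1e-9)
    else: k=1/c[2]
    return np.array([p["cx"]+f*k*c[0],p["cy"]+f*k*c[1]])
def tri(c1,x1,c2,x2):
    o1,v1=ray(c1,x1);o2,v2=ray(c2,x2)
    A=np.c_[v1,-v2];s=np.linalg.lstsq(A,o2-o1,rcond=None)[0]
    a,b=o1+s[0]*v1,o2+s[1]*v2; return (a+b)/2,np.linalg.norm(a-b)
E
python3 - <<'E'
from h import *
np.set_printoptions(precision=3,suppress=True)
for c in ("scene","top"):
    im=vision.read_camera(c); cv2.imwrite(f"pics/{c}0.png",cv2.resize(im[:,:,::-1],(800,600),interpolation=cv2.INTER_CUBIC))
    print(c,ray(c,(280,210)))
    for q in "case bay lid_hinge lid_edge catch hasp_hinge hasp_bar gouge_grip gouge rasp mallet glue clamp sander offcut".split():
        print(q,[(np.round(d["xy"]).tolist(),round(d["conf"],2)) for d in nets.spot_point(q,c)[:4]])
print(arm.state())
E
```

```text
pics
scene (array([ 1.323, -0.246,  1.007]), array([-0.666,  0.173, -0.726]))
case [([344.0, 230.0], 0.81), ([223.0, 238.0], 0.39)]
bay [([347.0, 240.0], 0.63), ([375.0, 209.0], 0.54), ([260.0, 210.0], 0.47)]
lid_hinge [([377.0, 208.0], 0.74)]
lid_edge []
catch [([413.0, 168.0], 0.97)]
hasp_hinge [([309.0, 221.0], 0.85), ([171.0, 250.0], 0.64)]
hasp_bar [([347.0, 230.0], 0.6), ([287.0, 226.0], 0.57)]
gouge_grip [([218.0, 232.0], 0.87), ([126.0, 236.0], 0.8), ([179.0, 195.0], 0.69)]
gouge [([176.0, 199.0], 0.83), ([119.0, 244.0], 0.78), ([218.0, 238.0], 0.55), ([358.0, 305.0], 0.52)]
rasp [([171.0, 251.0], 0.71)]
mallet [([168.0, 312.0], 0.95), ([256.0, 299.0], 0.69), ([218.0, 236.0], 0.58)]
glue [([256.0, 300.0], 0.56), ([165.0, 312.0], 0.51), ([358.0, 303.0], 0.25)]
clamp [([355.0, 306.0], 0.62), ([284.0, 227.0], 0.17)]
sander [([219.0, 234.0], 0.64)]
offcut []
top (array([ 0.369, -0.054,  1.135]), array([ 0.141,  0.001, -0.99 ]))
case [([202.0, 206.0], 0.74)]
bay [([201.0, 189.0], 0.77)]
lid_hinge [([159.0, 201.0], 0.98)]
lid_edge [([94.0, 180.0], 0.82)]
catch [([101.0, 187.0], 0.5
[... 294 characters left out ...]
61.0], 0.59)]
rasp [([399.0, 226.0], 0.73), ([407.0, 162.0], 0.3)]
mallet [([405.0, 161.0], 0.64), ([342.0, 242.0], 0.53)]
glue [([315.0, 144.0], 0.57)]
clamp [([226.0, 121.0], 0.59)]
sander [([117.0, 258.0], 0.96)]
offcut [([283.0, 263.0], 0.61)]
{'clock': 1.6, 'joints': array([-1.196,  0.13 ,  1.488, -0.   ,  1.523, -0.085]), 'joint_vel': array([-0.   ,  0.001,  0.001,  0.002, -0.001, -0.001]), 'joint_torque': array([ -0.   , -55.975, -49.204,   0.077,   0.023,   0.   ]), 'tool_pos': array([ 0.266, -0.538,  0.196]), 'orientation': array([-0.   ,  0.974,  0.228, -0.   ]), 'ft_force': array([ 0.047, -0.641, -0.221]), 'ft_torque': array([-0.003, -0.018,  0.026]), 'width': 0.09294316335510398}
```

View pics/top0.png

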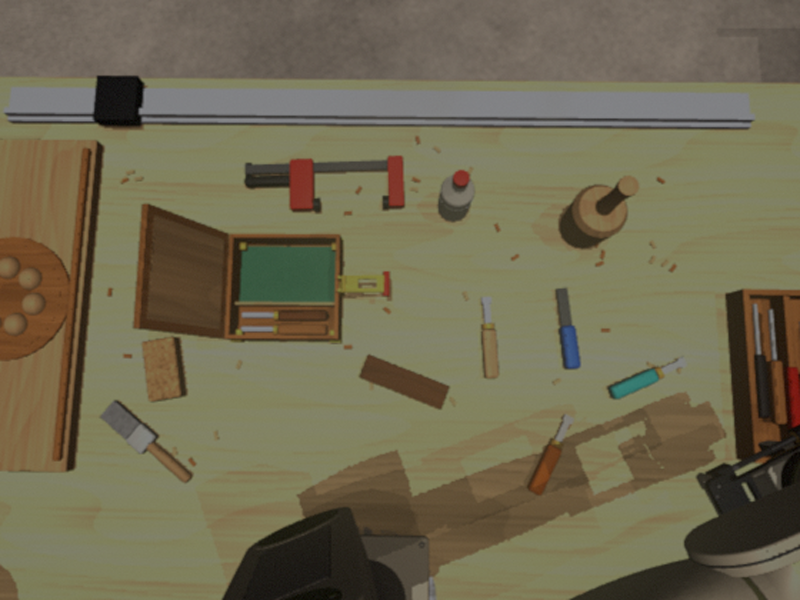

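View pics/scene0.png

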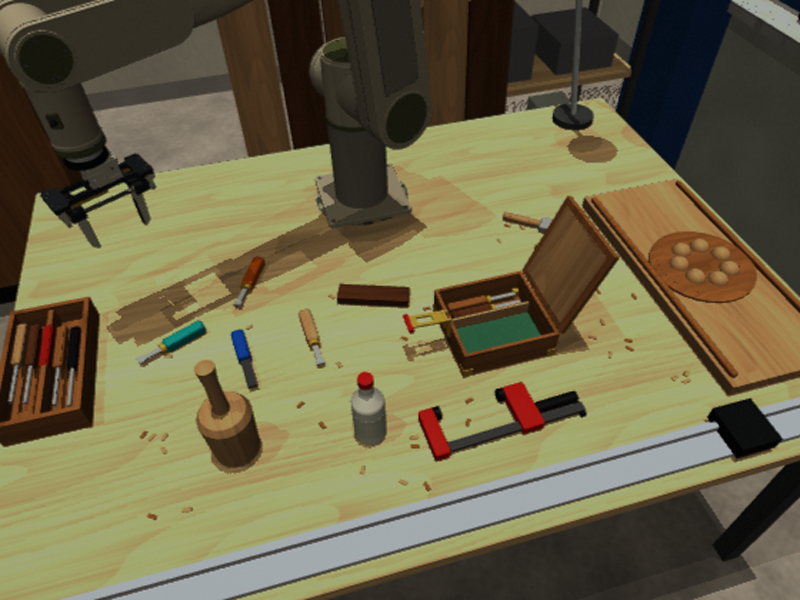

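Top view, pixels as displayed at 800x600. Gouge candidates:
- pale wood at (490,337)
- orange at (550,455)
- turquoise at (645,380)
- blue rasp at (568,330)

The pale-wood one with a brass ferrule fits the description. The case is at (285,288), with its front and hasp facing image right. I'll confirm in an enlarged crop and measure.

Run:
```python
from h import *
np.set_printoptions(precision=4,suppress=True)
im=vision.read_camera("top")[:,:,::-1]
a=cv2.resize(im[140:245,90:290],(800,420),interpolation=cv2.INTER_CUBIC)
b=cv2.resize(im[200:273,300:500],(800,180*0+292),interpolation=cv2.INTER_CUBIC)[:,:]
out=np.vstack([a,b])[:600]; out=np.vstack([a,b[:180*1+0] if False else cv2.resize(im[200:245,300:500],(800,180),interpolation=cv2.INTER_CUBIC)])
out=cv2.convertScaleAbs(out,alpha=1.6); cv2.imwrite("pics/crop1.png",out)
s=.7
for n,xy,z in [("rimFR",(340,236),.065),("rimFL",(342,340),.065),("rimHR",(231,236),.065),("rimHL",(229,339),.065),("butt",(491,377),.013),("tip",(486,297),.008),("hinge",(159/s,201/s),.065),("grip",(344/s,241/s),.013),("bar",(268/s,197/s),.085),("mallet",(600,215),.1),("glue",(455,200),.08)]:
    print(n,at_z("top",(xy[0]*s,xy[1]*s),z))
print("edge",tri("top",(94,180),"scene",(595*.7,225*.7)),"catch",tri("top",(101,187),"scene",(413,168)))
print("gouge tri",tri("top",(344,241),"scene",(218,232)))
```

```text
rimFR [0.637  0.0567 0.065 ]
rimFL [0.4497 0.048  0.065 ]
rimHR [0.6347 0.2539 0.065 ]
rimHL [0.4486 0.2472 0.065 ]
butt [ 0.3901 -0.2201  0.013 ]
tip [ 0.5378 -0.213   0.008 ]
hinge [0.541  0.2556 0.065 ]
grip [ 0.4495 -0.2215  0.013 ]
bar [ 0.5514 -0.0226  0.085 ]
mallet [ 0.6711 -0.3995  0.1   ]
glue [ 0.7018 -0.149   0.08  ]
edge (array([0.5527, 0.3378, 0.2555]), np.float64(0.005943353664370063)) catch (array([0.5463, 0.3406, 0.2123]), np.float64(0.005505358981762173))
gouge tri (array([ 0.4497, -0.2179,  0.0175]), np.float64(0.005838122740306528))
```

View pics/crop1.png

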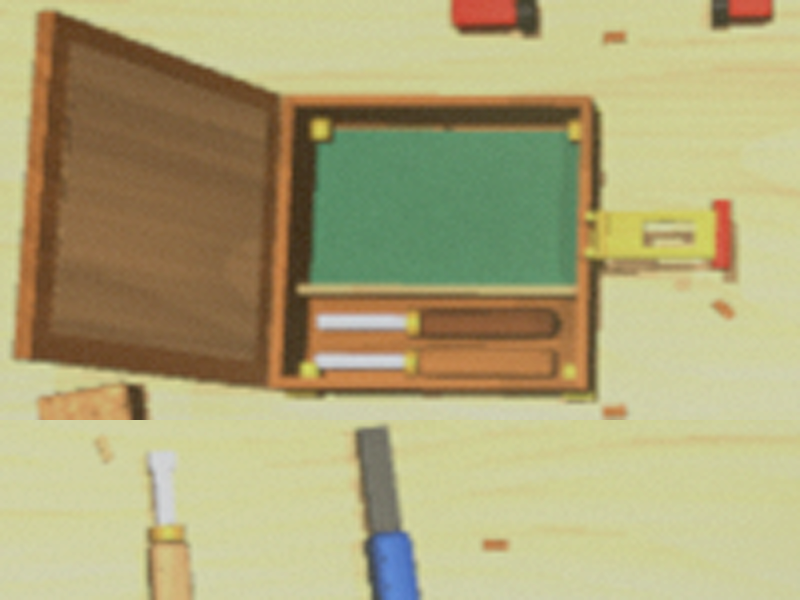

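The crop shows the pale handle with brass ferrule at crop (165,560), so that is the gouge. The blue tool beside it is the rasp. The hasp sticks out at crop (660,235). Moving above the gouge.

Call:
servo_tool(moves=[[0.93,-0.62,0,0],[0.93,-0.62,0,0],[0.93,-0.62,0,0],[0.93,-0.62,0,0],[0.93,-0.62,0,0],[0.93,-0.62,0,0],[0.93,-0.62,0,0],[0.93,-0.62,0,0],[0.93,-0.62,0,0],[0.93,-0.62,0,0],[0.93,-0.62,0,0],[0,0,0,0.95],[0,0,0,0.95],[0,0,0,0.95],[0,0,0,0.95],[0,0,0,0.95],[0,0,0,0]], hand=100)

```text
clock: 3.35
tool_pos: [0.4579, -0.2049, 0.1969]
orientation: [0.001, 1.0, 0.015, 0.002]
ft_force: [0.4, 0.2, -0.5]
width: 0.0928
```

```bash
cat >> h.py <<'E'
def th():
    w,x,y,z=arm.state()["orientation"]; return np.degrees(np.arctan2(2*(x*y+w*z),1-2*(y*y+z*z)))
def delta(target):
    s=arm.state(); d=np.array(target)-s["tool_pos"]
    w,x,y,z=s["orientation"]; from scipy.spatial.transform import Rotation as R
    return np.round(R.from_quat([x,y,z,w]).as_matrix().T@d/.03,2)
E
python3 - <<'E'
from h import *
np.set_printoptions(precision=4,suppress=True)
print(arm.state()["tool_pos"],th())
p=vision.camera_params("wrist"); im=vision.read_camera("wrist")
cv2.imwrite("pics/w1.png",cv2.resize(im[:,:,::-1],(800,600),interpolation=cv2.INTER_CUBIC))
for q in ("gouge_grip","gouge","rasp"):
  for d in nets.spot_point(q,"wrist")[:3]: print(q,d["xy"],d["conf"],at_z("wrist",d["xy"],.013,p))
print("proj",proj("wrist",(.45,-.217,.013),p))
# case fit
from scipy.optimize import least_squares
px=[(238.5,164.25),(238.5,236.75),(160.75,164),(157.75,236.25)]
loc=[(-.1,-.095),(-.1,.095),(.1,-.095),(.1,.095)]
W=np.array([at_z("top",q,.065)[:2] for q in px]); print(W)
def f(v):
    c,s=np.cos(v[2]),np.sin(v[2]); return (np.array(loc)@np.array([[c,s],[-s,c]])+v[:2]-W).ravel()
r=least_squares(f,[.54,.15,1.57]); print("case",r.x,np.degrees(r.x[2]),r.fun)
E
```

```text
[ 0.4579 -0.2049  0.1969] 1.7105466233057283
gouge_grip [290.5, 191.2] 0.68 [ 0.4451 -0.2129  0.013 ]
gouge_grip [358.8, 334.8] 0.65 [ 0.2393 -0.3185  0.013 ]
gouge_grip [482.6, 236.1] 0.61 [ 0.3908 -0.4851  0.013 ]
gouge [486.8, 228.0] 0.72 [ 0.4027 -0.4899  0.013 ]
gouge [111.1, 102.7] 0.68 [0.5527 0.013  0.013 ]
gouge [358.4, 317.4] 0.63 [ 0.2703 -0.3135  0.013 ]
rasp [406.5, 165.2] 0.82 [ 0.482  -0.3522  0.013 ]
proj [294.1902 187.2386]
[[0.6395 0.0555]
 [0.4528 0.0503]
 [0.6378 0.2565]
 [0.4512 0.2537]]
case [0.5453 0.154  1.5851] 90.8171839064502 [ 0.0022 -0.0001 -0.001   0.0024  0.001  -0.0012 -0.0023 -0.0011]
```

View pics/w1.png

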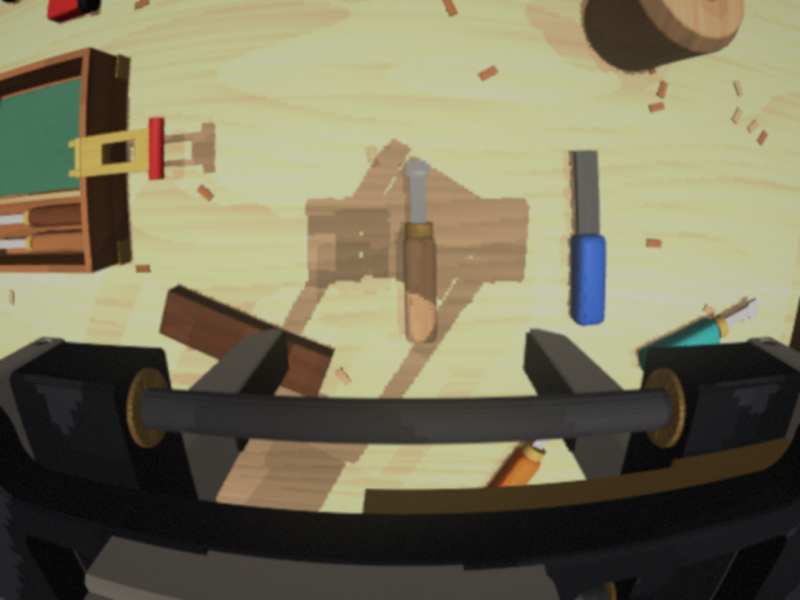

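The wrist view shows the gouge below the hand: butt at (421,342), ferrule at (420,230), tip at (416,160). The offcut and rasp are well clear of the fingers. The bar is at (156,148).

Run:
```python
from h import *
np.set_printoptions(precision=4,suppress=True)
p=vision.camera_params("wrist")
b=at_z("wrist",(421*.7,340*.7),.013,p); t=at_z("wrist",(416*.7,160*.7),.006,p); c=at_z("wrist",(420*.7,285*.7),.026,p)
print(b,t,c,np.linalg.norm((t-b)[:2]),np.degrees(np.arctan2(*(t-b)[[1,0]])))
g=b+(t-b)/np.linalg.norm(t-b)*.06; print("grip",g,th(),delta([*g[:2],.012]))
print("bar",tri("top",(268,197),"wrist",(156*.7,148*.7)))
```

```text
[ 0.3871 -0.2203  0.013 ] [ 0.5371 -0.2106  0.006 ] [ 0.4384 -0.2169  0.026 ] 0.1502583588240909 3.6973151348546556
grip [ 0.4469 -0.2165  0.0102] 1.9020781891993732 [-0.4   0.36  6.16]
bar (array([ 0.5491, -0.023 ,  0.081 ]), np.float64(0.006107619266931107))
```

Call:
servo_tool(moves=[[-0.4,0.37,0.9,-0.35],[0,0,0.9,0],[0,0,0.9,0],[0,0,0.9,0],[0,0,0.9,0],[0,0,0.8,0],[0,0,0.4,0],[0,0,0.3,0],[0,0,0,0]])

```text
clock: 4.45
tool_pos: [0.4487, -0.2192, 0.0132]
orientation: [0.003, 0.999, 0.038, 0.004]
ft_force: [1.0, -0.3, 1.6]
width: 0.0928
```

Run:
```python
from h import *
print(arm.state()["tool_pos"],th(),delta([.447,-.2165,.012]))
```

```text
[ 0.44865216 -0.21921352  0.01319894] 4.385612122482315 [-0.05 -0.09  0.04]
```

Call:
servo_tool(moves=[[0,-0.09,0.03,0.1],[0,0,0,0],[0,0,0,0],[0,0,0,0],[0,0,0,0],[0,0,0,0],[0,0,0,0],[0,0,0,0],[0,0,0,0],[0,0,0,0]], hand=0)

```text
clock: 5.45
tool_pos: [0.4521, -0.2184, 0.0174]
orientation: [0.005, 0.999, 0.034, 0.008]
ft_force: [-0.7, -0.3, -0.6]
width: 0.0175
```

Run:
```python
from h import *
print(arm.state())
im=vision.read_camera("wrist")
cv2.imwrite("pics/w2.png",cv2.convertScaleAbs(cv2.resize(im[:,:,::-1],(800,600),interpolation=cv2.INTER_CUBIC),alpha=1.6))
```

```text
{'clock': 5.45, 'joints': array([-5.52389439e-01,  1.33644716e-02,  1.95225920e+00,  2.18019287e-04,
        1.15748309e+00,  9.50577291e-01]), 'joint_vel': array([-0.00072398,  0.00124981,  0.00024224, -0.00173213,  0.00058516,
        0.00106243]), 'joint_torque': array([ 1.62031760e-03, -4.45344472e+01, -4.38254571e+01,  5.43982757e-02,
       -1.84553624e-01,  9.99348995e-04]), 'tool_pos': array([ 0.4520831 , -0.21842391,  0.01735308]), 'orientation': array([0.00503043, 0.9993837 , 0.03386401, 0.00775464]), 'ft_force': array([-0.71634707, -0.30264285, -0.59453134]), 'ft_torque': array([-0.00077236,  0.01805453, -0.04570292]), 'width': 0.0174604423920128}
```

View pics/w2.png

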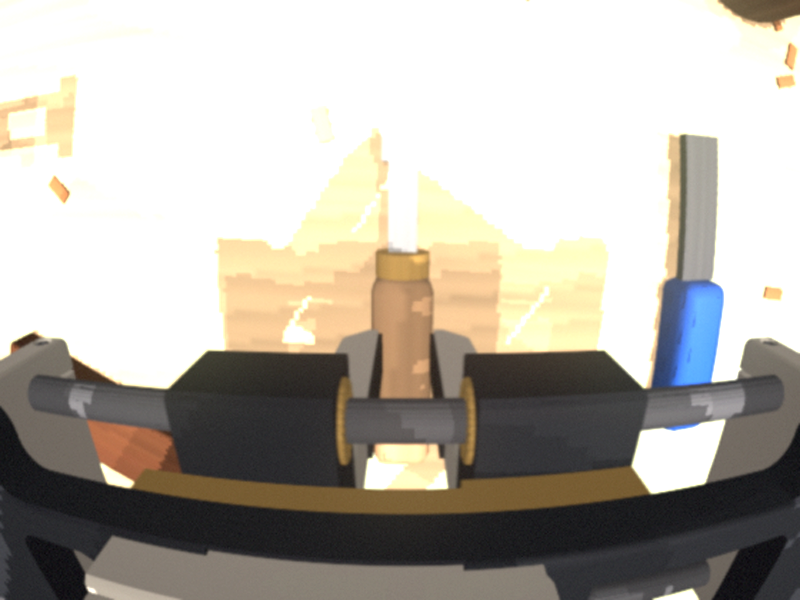

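The grip closed to 17.5 mm on a 26 mm handle and the hand crept up 4 mm, so it is probably riding on the rounded top. I'll reopen a little, go lower and regrip.

Call:
servo_tool(moves=[[0,0,0,0],[0,0,0,0],[0,0,0,0],[-0.12,0,0,0],[0,0,0.15,0],[0,0,0.15,0],[0,0,0,0]], hand=50)

```text
clock: 6.2
tool_pos: [0.448, -0.2187, 0.0072]
orientation: [0.005, 0.999, 0.034, 0.008]
ft_force: [0.4, -0.3, -0.8]
width: 0.0467
```

Call:
servo_tool(moves=[[0,0,-0.06,0],[0,0,0,0],[0,0,0,0],[0,0,0,0],[0,0,0,0],[0,0,0,0],[0,0,0,0]], hand=0)

```text
clock: 6.9
tool_pos: [0.4481, -0.2187, 0.0092]
orientation: [0.005, 0.999, 0.034, 0.008]
ft_force: [0.1, 0.5, 1.0]
width: 0.0003
```

Run:
```python
from h import *
im=vision.read_camera("wrist"); t=vision.read_camera("top")
a=cv2.resize(im[:,:,::-1],(560,420)); b=cv2.resize(t[180:300,290:450,::-1],(560,420),interpolation=cv2.INTER_CUBIC)
cv2.imwrite("pics/w3.png",np.hstack([a,b])[:, :, :]) if False else cv2.imwrite("pics/w3.png",cv2.resize(np.hstack([a,b]),(800,300),interpolation=cv2.INTER_AREA))
for c in ("top","scene","wrist"): print(c,[(d["xy"],d["conf"],at_z(c,d["xy"],.013)) for d in nets.spot_point("gouge_grip",c)[:4]])
```

```text
top [([448.4, 263.4], 0.85, array([ 0.39538254, -0.49068123,  0.013     ])), ([384.7, 326.2], 0.8, array([ 0.23488483, -0.32243744,  0.013     ]))]
scene [([217.9, 232.4], 0.87, array([ 0.4481496 , -0.21550534,  0.013     ])), ([125.8, 235.5], 0.8, array([ 0.38030215, -0.48666938,  0.013     ])), ([178.7, 194.6], 0.69, array([ 0.24887891, -0.31080378,  0.013     ]))]
wrist [([278.8, 238.7], 0.94, array([ 0.44582188, -0.2153875 ,  0.013     ]))]
```

View pics/w3.png

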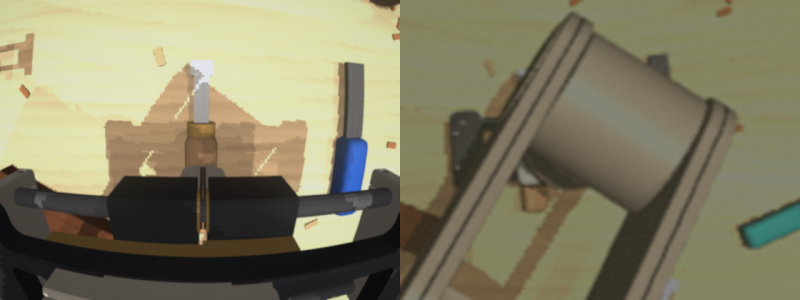

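Run:
```python
from h import *
np.set_printoptions(precision=4,suppress=True)
s=arm.state(); print(getattr(arm,"tip_extent",None),[a for a in dir(arm) if a[0]!="_"], s["tool_pos"], s["width"], s["ft_force"])
p=vision.camera_params("wrist"); print("cam",ray("wrist",(280,210),p))
for z in (.001,.0092,.02,.03): print(z,proj("wrist",[*s["tool_pos"][:2],z],p))
im=vision.read_camera("wrist")[:,:,::-1]
cv2.imwrite("pics/w4.png",cv2.resize(im[150:360,180:400],(800,764),interpolation=cv2.INTER_CUBIC)[:600])
```

```text
0.008 ['PlanningError', 'close_job', 'state', 'tip_extent'] [ 0.4481 -0.2187  0.0092] 0.0007046133768417801 [-0.5262  0.5321  0.2869]
cam (array([ 0.5125, -0.2123,  0.1979]), array([-0.2547, -0.014 , -0.9669]))
0.001 [284.2883 229.2757]
0.0092 [284.4255 233.4447]
0.02 [284.6236 239.4566]
0.03 [284.8269 245.6279]
```

View pics/w4.png

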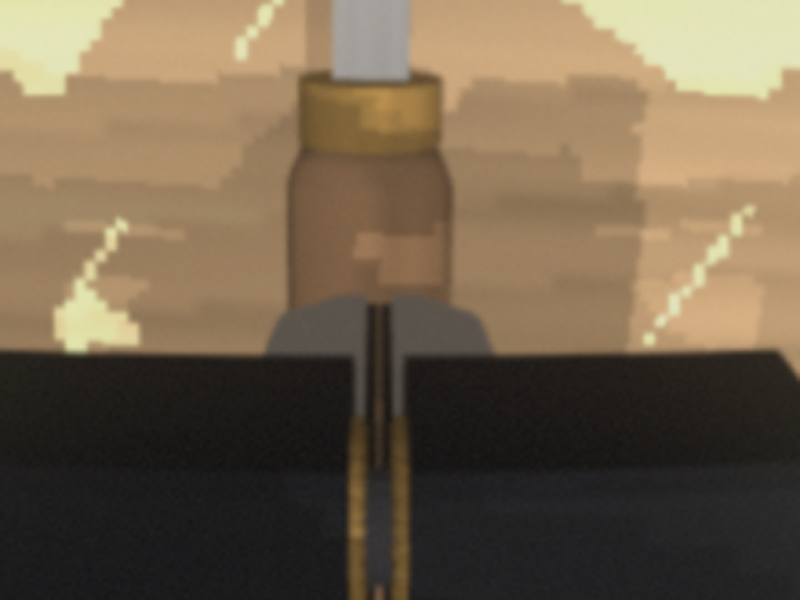

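Run:
```python
from h import *
np.set_printoptions(precision=4,suppress=True)
p=vision.camera_params("wrist")
off=np.array([180,150]);k=220/800.
L=at_z("wrist",off+k*np.array([291,240]),.013,p);R=at_z("wrist",off+k*np.array([450,240]),.013,p)
J=at_z("wrist",off+k*np.array([370,150]),.02,p); T=at_z("wrist",(203*1.4,62*1.4),.006,p)
print("width",np.linalg.norm(L-R),L,R,"junction",J,"tip",T)
im=vision.read_camera("scene")[:,:,::-1]
c=proj("scene",[.448,-.2187,.02]).astype(int); print(c)
cv2.imwrite("pics/s2.png",cv2.convertScaleAbs(cv2.resize(im[c[1]-50:c[1]+40,c[0]-60:c[0]+60],(800,600),interpolation=cv2.INTER_CUBIC),alpha=1.4))
```

```text
width 0.025876855594580812 [ 0.4593 -0.2034  0.013 ] [ 0.461  -0.2292  0.013 ] junction [ 0.4765 -0.2151  0.02  ] tip [ 0.5359 -0.2126  0.006 ]
[216 231]
```

View pics/s2.png

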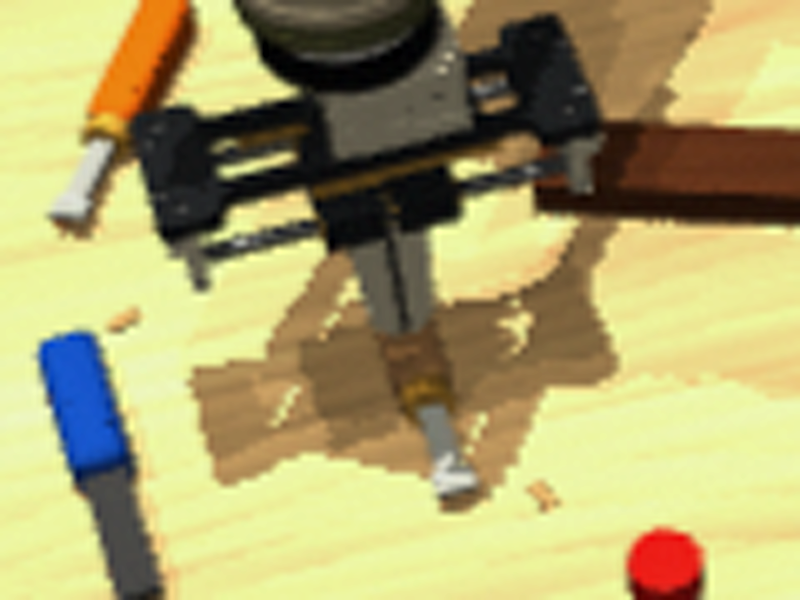

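Run:
```python
from h import *
np.set_printoptions(precision=4,suppress=True)
print("tip tri",tri("scene",(216.3,230.7),"wrist",(284,231.7)))
print("ferrule front tri",tri("scene",(216-60+427*.15,231-50+408*.15),"wrist",(180+370*.275,150+78*.275)))
print("blade tip tri",tri("scene",(216-60+455*.15,231-50+492*.15),"wrist",(284,87)))
for x in (.448,.4556):
  for z in (.001,.01,.02,.03): print(x,z,proj("scene",[x,-.2187,z]),proj("wrist",[x,-.2187,z]))
```

```text
tip tri (array([ 0.4565, -0.2186,  0.0314]), np.float64(0.001873591155419248))
ferrule front tri (array([ 0.4863, -0.2153,  0.0109]), np.float64(0.001604227660980451))
blade tip tri (array([ 0.5353, -0.2127,  0.0095]), np.float64(0.00033316526809079036))
0.448 0.001 [217.355  235.1392] [284.321  229.4184]
0.448 0.01 [216.9793 233.2325] [284.4735 234.0173]
0.448 0.02 [216.5573 231.0911] [284.6591 239.6117]
0.448 0.03 [216.1305 228.925 ] [284.8642 245.7903]
0.4556 0.001 [217.7951 236.9703] [285.1388 217.991 ]
0.4556 0.01 [217.4202 235.0659] [285.3293 222.1443]
0.4556 0.02 [216.9992 232.9269] [285.5615 227.2078]
0.4556 0.03 [216.5733 230.7632] [285.8184 232.8147]
```

Checking both cameras together, the fingertips sit at about z = 0.031 while the TCP reads 0.009. So the real tips are about 22 mm higher than the stated 8 mm ahead of the TCP, and the hand closed on air above the handle. The 17.5 mm reading was only the fingers still closing. I'll open, descend carefully while watching the force, and then grip.

Call:
servo_tool(moves=[[0,-0.06,0,0],[0,0,0,0],[0,0,0,0],[0,0,0,0],[0,0,0,0],[0,0,0,0],[0,0,0.17,0],[0,0,0.17,0],[0,0,0.17,0],[0,0,0,0]], hand=60)

```text
clock: 8.25
tool_pos: [0.448, -0.2167, -0.0077]
orientation: [0.005, 0.999, 0.034, 0.007]
ft_force: [-0.3, -0.1, -0.1]
width: 0.056
```

Run:
```python
from h import *
np.set_printoptions(precision=4,suppress=True)
s=arm.state(); print(s["tool_pos"],s["ft_force"],s["width"])
```

```text
[ 0.448  -0.2167 -0.0077] [-0.2606 -0.0979 -0.1309] 0.05604820635850118
```

Call:
servo_tool(moves=[[0,0,0.12,0],[0,0,0.1,0],[0,0,0,0]])

```text
clock: 8.55
tool_pos: [0.4478, -0.2166, -0.0154]
orientation: [0.005, 0.999, 0.034, 0.007]
ft_force: [-0.4, -0.0, -0.2]
width: 0.0557
```

Call:
servo_tool(moves=[[0,0,0,0],[0,0,0,0],[0,0,0,0],[0,0,0,0],[0,0,0,0],[0,0,0,0],[0,0,0,0],[0,0,0,0]], hand=0)

```text
clock: 9.35
tool_pos: [0.4481, -0.2168, -0.0149]
orientation: [0.005, 0.999, 0.034, 0.007]
ft_force: [0.1, -0.1, -0.8]
width: 0.0259
```

Gripped: the width is 25.9 mm, which matches the handle. I'll lift, and check the gripper body's height relative to the tips from the earlier pixels.

Call:
servo_tool(moves=[[0,0,-0.4,0],[0,0,-0.9,0],[0,0,-0.9,0],[0,0,-0.9,0],[0,0,-0.9,0],[0,0,-0.9,0],[0,0,-0.5,0],[0,0,0,0]])

```text
clock: 10.15
tool_pos: [0.4441, -0.2143, 0.1579]
orientation: [0.004, 0.999, 0.034, 0.007]
ft_force: [0.4, -0.0, -0.8]
width: 0.0256
```

Run:
```python
from h import *
np.set_printoptions(precision=4,suppress=True)
s=arm.state(); print(s["tool_pos"],s["ft_force"],s["width"],th())
# earlier (TCP z=.0092): scale wrist ray by translating camera
o,v=ray("wrist",(284.5,247.6)); d=s["tool_pos"]-np.array([.4481,-.2187,.0092]); o=o-d
o2,v2=ray("scene",(215,217)); A=np.c_[v,-v2]; q=np.linalg.lstsq(A,o2-o,rcond=None)[0]
print("block bottom",o+q[0]*v,o2+q[1]*v2)
print(delta([.577,.141,.14]))
c,sn=.5453,.154
```

```text
[ 0.4441 -0.2143  0.1579] [ 0.3549 -0.0005 -0.7632] 0.025607544671945794 3.889362300800445
block bottom [ 0.4809 -0.2155  0.1165] [ 0.4808 -0.2164  0.1166]
[  5.22 -11.52   0.56]
```

The gripper body bottom is 85 mm behind the tips, as specified. So the whole reported TCP reads about 30 mm too low, and x and y are fine. From here the true tip is the reported z + 0.022. Turning the gouge a quarter turn.

Call:
servo_tool(moves=[[0,0,0,-0.97],[0,0,0,-0.97],[0,0,0,-0.97],[0,0,0,-0.97],[0,0,0,-0.97],[0,0,0,-0.97],[0,0,0,-0.97],[0,0,0,-0.97],[0,0,0,-0.97],[0,0,0,-0.97],[0,0,0,-0.97],[0,0,0,-0.97],[0,0,0,-0.97],[0,0,0,-0.97],[0,0,0,-0.97],[0,0,0,-0.97],[0,0,0,-0.97],[0,0,0,-0.97],[0,0,0,0]])

```text
clock: 12.05
tool_pos: [0.434, -0.208, 0.1427]
orientation: [-0.003, 0.677, 0.736, -0.0]
ft_force: [-0.2, -0.3, -1.1]
width: 0.0258
```

Run:
```python
from h import *
s=arm.state(); print(s["tool_pos"],s["width"],th(),delta([.577,.141,.14]))
```

```text
[ 0.43403056 -0.2080045   0.14269938] 0.025811082276419935 94.81904355397009 [11.19  5.73  0.11]
```

Call:
servo_tool(moves=[[0.93,0.48,-0.1,0],[0.93,0.48,-0.1,0],[0.93,0.48,-0.1,0],[0.93,0.48,-0.1,0],[0.93,0.48,-0.1,0],[0.93,0.48,0,0],[0.93,0.48,0,0],[0.93,0.48,0,0],[0.93,0.48,0,0],[0.93,0.48,0,0],[0.93,0.48,0,0],[0.9,0.45,0,0],[0,0,0,0.76],[0,0,0,0]])

```text
clock: 13.45
tool_pos: [0.5829, 0.1514, 0.1491]
orientation: [-0.008, 0.717, 0.698, -0.005]
ft_force: [-0.2, 0.3, -1.3]
width: 0.0257
```

Run:
```python
from h import *
np.set_printoptions(precision=4,suppress=True)
s=arm.state(); print(s["tool_pos"],s["width"],s["ft_force"],th(),delta([.577,.141,-.007]))
p=vision.camera_params("wrist"); im=vision.read_camera("wrist")
cv2.imwrite("pics/w5.png",cv2.resize(im[:,:,::-1],(800,600),interpolation=cv2.INTER_CUBIC))
t=vision.read_camera("top")
for q in ("bay","lid_hinge","lid_edge","hasp_hinge","hasp_bar","catch"):
  z={"bay":.007,"lid_hinge":.065,"hasp_hinge":.085,"hasp_bar":.085}.get(q,.25)
  for d in nets.spot_point(q,"wrist")[:2]:
    o,v=ray("wrist",d["xy"],p); o=o+[0,0,0.03*0]; print(q,d["xy"],round(d["conf"],2),o+v*(z-o[2])/v[2])
```

```text
[0.5829 0.1514 0.1491] 0.02567243326528944 [-0.2064  0.3309 -1.2877] 88.45896411515474 [-0.37 -0.1   5.2 ]
bay [277.7, 181.5] 0.69 [0.5747 0.1581 0.007 ]
lid_hinge [237.6, 78.0] 0.67 [0.5462 0.2576 0.065 ]
lid_hinge [286.4, 216.7] 0.19 [0.5837 0.1373 0.065 ]
lid_edge [233.8, 78.3] 0.45 [0.5739 0.2304 0.25  ]
hasp_hinge [246.0, 318.1] 0.93 [0.5443 0.0455 0.085 ]
hasp_bar [236.4, 77.5] 0.58 [0.5484 0.2552 0.085 ]
```

View pics/w5.png

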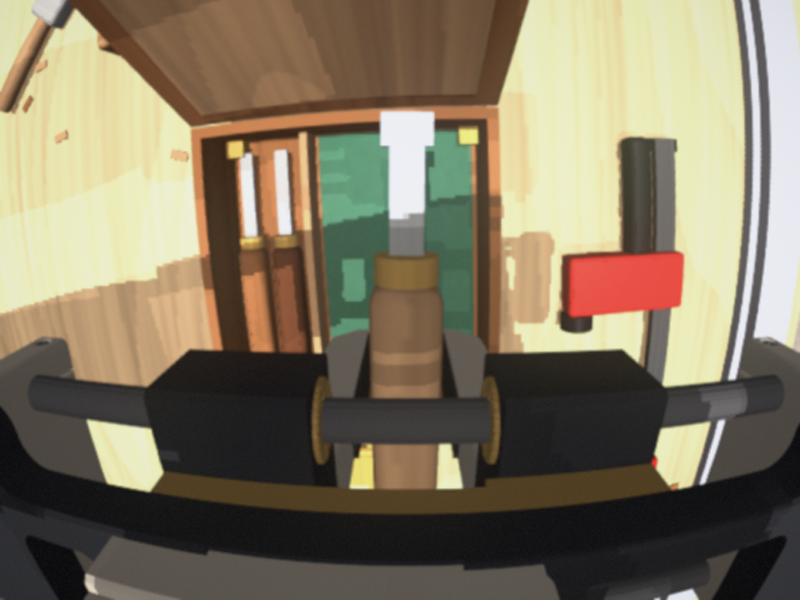

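The view shows the gouge over the green bay. The divider is at (305,240), the right wall at (480,240), and the blade tip at (407,115) points to the hinge. Correcting and descending to just above the rim.

Call:
servo_tool(moves=[[-0.3,-0.23,0,-0.5],[0,0,0.7,0],[0,0,0.7,0],[0,0,0.7,0],[0,0,0.5,0],[0,0,0,0]])

```text
clock: 14.45
tool_pos: [0.5767, 0.1394, 0.0726]
orientation: [-0.006, 0.701, 0.713, -0.002]
ft_force: [-0.5, -0.2, -1.1]
width: 0.0261
```

Run:
```python
from h import *
s=arm.state(); print(s["tool_pos"],s["width"],s["ft_force"],th(),delta([.576,.1425,-.007]))
```

```text
[0.57666831 0.13944373 0.07257034] 0.026125769104678603 [-0.54399184 -0.21823691 -1.11748718] 91.03191632786316 [0.09 0.01 2.65]
```

Call:
servo_tool(moves=[[0.09,0,0.5,0],[0,0,0.5,0],[0,0,0.5,0],[0,0,0.4,0],[0,0,0.3,0],[0,0,0.15,0],[0,0,0,0]])

```text
clock: 15.15
tool_pos: [0.5771, 0.143, -0.0023]
orientation: [-0.005, 0.701, 0.713, -0.001]
ft_force: [-0.7, -0.1, -1.3]
width: 0.026
```

Call:
servo_tool(moves=[[0,0,0.08,0],[0,0,0.06,0],[0,0,0,0]])

```text
clock: 15.45
tool_pos: [0.5781, 0.1432, -0.0056]
orientation: [-0.005, 0.701, 0.713, 0.0]
ft_force: [0.9, 0.6, -1.3]
width: 0.0257
```

Call:
servo_tool(moves=[[0,0,0.05,0],[0,0,0.03,0],[0,0,0,0]])

```text
clock: 15.75
tool_pos: [0.5791, 0.1433, -0.007]
orientation: [-0.004, 0.701, 0.713, 0.001]
ft_force: [-0.9, 0.7, -0.0]
width: 0.0259
```

Call:
servo_tool(moves=[[-0.03,0,0.05,0],[0,0,0,0]])

```text
clock: 15.95
tool_pos: [0.5796, 0.1429, -0.0076]
orientation: [-0.004, 0.701, 0.713, 0.001]
ft_force: [-0.5, 1.1, -1.3]
width: 0.0257
```

Call:
servo_tool(moves=[[0,-0.05,0.06,0],[0,0,0.04,0],[0,0,0,0]])

```text
clock: 16.25
tool_pos: [0.58, 0.1428, -0.0076]
orientation: [-0.003, 0.701, 0.713, 0.003]
ft_force: [0.6, 0.8, -1.6]
width: 0.0256
```

Call:
servo_tool(moves=[[0,-0.08,0.13,0],[0,0,0,0]])

```text
clock: 16.45
tool_pos: [0.581, 0.1427, -0.0072]
orientation: [-0.0, 0.701, 0.713, 0.005]
ft_force: [0.1, -0.3, -1.7]
width: 0.0258
```

Run:
```python
from h import *
np.set_printoptions(precision=4,suppress=True)
s=arm.state(); print(s["joints"],s["joint_torque"],s["ft_torque"],s["tool_pos"],s["ft_force"])
from scipy.spatial.transform import Rotation as R
w,x,y,z=s["orientation"]; print(R.from_quat([x,y,z,w]).as_matrix())
im=vision.read_camera("wrist"); im2=vision.read_camera("scene")
a=cv2.resize(im[60:340,150:430,::-1],(400,400)); b=cv2.resize(im2[170:270,290:390,::-1],(400,400),interpolation=cv2.INTER_CUBIC)
cv2.imwrite("pics/w6.png",cv2.convertScaleAbs(np.hstack([a,b]),alpha=1.5))
```

```text
[0.1507 0.3024 1.6792 0.0072 1.152  0.1297] [ -0.0414 -60.4433 -44.7185   0.085    0.0076   0.0069] [-0.0664 -0.0681 -0.0258] [ 0.581   0.1427 -0.0072] [ 0.0688 -0.2612 -1.727 ]
[[-0.0181  0.9998  0.0069]
 [ 0.9998  0.018   0.0077]
 [ 0.0076  0.007  -0.9999]]
```

View pics/w6.png

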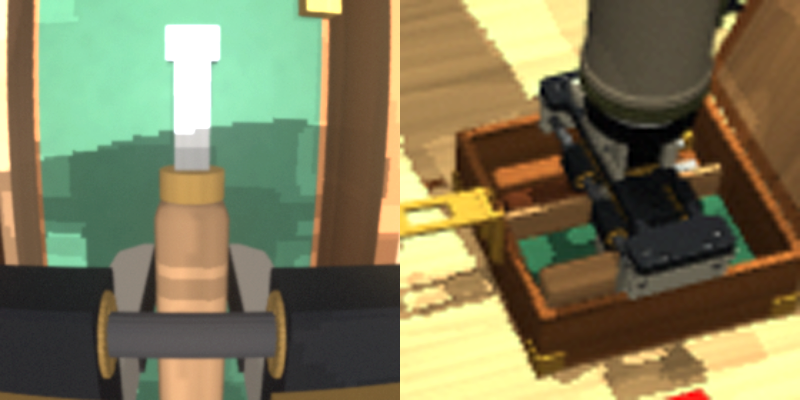

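The gouge lies in the bay with both ends clear. The height above the bench grip is 7.3 mm against the 7 mm floor, and further descent is blocked, so it is resting on the floor. Releasing with a limited opening, then lifting.

Call:
servo_tool(moves=[[0,0,0,0],[0,0,0,0],[0,0,0,0],[0,0,0,0]], hand=45)

```text
clock: 16.95
tool_pos: [0.5792, 0.1425, -0.0098]
orientation: [-0.001, 0.701, 0.713, 0.004]
ft_force: [-0.5, 0.3, -0.1]
width: 0.0418
```

Call:
servo_tool(moves=[[0,0,-0.3,0],[0,0,-0.6,0],[0,0,-0.8,0],[0,0,-0.9,0],[0,0,-0.9,0],[0,0,-0.9,0],[0,0,-0.9,0],[0,0,-0.9,0],[0,0,-0.9,0],[0,0,0,0]])

```text
clock: 17.95
tool_pos: [0.5771, 0.1408, 0.216]
orientation: [-0.002, 0.701, 0.714, 0.004]
ft_force: [-0.7, 0.2, -0.1]
width: 0.0418
```

Run:
```python
from h import *
np.set_printoptions(precision=4,suppress=True)
s=arm.state(); print(s["tool_pos"],s["width"],s["ft_force"],th())
T=s["tool_pos"].copy()
for c in ("top","scene","wrist"):
  p=vision.camera_params(c); im=vision.read_camera(c); cv2.imwrite(f"pics/{c}_p.png",im[:,:,::-1])
  for q,z in (("gouge_grip",.02),("lid_edge",.25),("catch",.2),("lid_hinge",.065),("hasp_bar",.08)):
    print(c,q,[(np.round(d["xy"],1),round(d["conf"],2),at_z(c,d["xy"],z,p)) for d in nets.spot_point(q,c)[:4]])
```

```text
[0.5771 0.1408 0.216 ] 0.04175274114405038 [-0.6896  0.1648 -0.0618] 91.0455926728889
top gouge_grip [(array([381.2, 323.3]), 0.93, array([ 0.2427, -0.3121,  0.02  ])), (array([207.7, 193.1]), 0.58, array([0.5712, 0.1399, 0.02  ])), (array([404. , 161.9]), 0.58, array([ 0.6625, -0.3825,  0.02  ])), (array([447.1, 266.8]), 0.57, array([ 0.3865, -0.4842,  0.02  ]))]
top lid_edge []
top catch []
top lid_hinge [(array([159.2, 200.5]), 0.67, array([0.5423, 0.2552, 0.065 ]))]
top hasp_bar [(array([267.5, 197.1]), 0.91, array([ 0.552 , -0.0212,  0.08  ]))]
scene gouge_grip [(array([345.2, 235.6]), 0.85, array([0.5751, 0.1462, 0.02  ])), (array([178. , 193.3]), 0.53, array([ 0.2497, -0.3118,  0.02  ]))]
scene lid_edge [(array([416.6, 158.3]), 0.77, array([0.5508, 0.3371, 0.25  ]))]
scene catch [(array([411.5, 167.5]), 0.91, array([0.5316, 0.3434, 0.2   ])), (array([172.5, 251.9]), 0.61, array([ 0.6422, -0.3359,  0.2   ]))]
scene lid_hinge [(array([375.7, 207.2]), 0.79, array([0.5313, 0.2566, 0.065 ]))]
scene hasp_bar [(array([288.4, 225.1]), 0.81, array([ 0.5378, -0.0185,  0.08  ])), (array([376.3, 207.3]), 0.72, array([0.5447, 0.2501, 0.08  ]))]
wrist gouge_grip [(array([291.7, 180.8]), 0.91, array([0.5829, 0.1397, 0.02  ]))]
wrist lid_edge []
wrist catch [(array([285. , 164.1]), 0.21, array([0.5747, 0.1818, 0.2   ]))]
wrist lid_hinge [(array([254.9,  74.7]), 0.96, array([0.5425, 0.2568, 0.065 ])), (array([438.8, 208. ]), 0.43, array([0.7514, 0.1211, 0.065 ]))]
wrist hasp_bar [(array([258.5, 331. ]), 0.87, array([ 0.547 , -0.0298,  0.08  ]))]
```

The gouge is seen in the bay at about (0.58, 0.141), flat and released. Next, over the lid and behind it with the hand shut.

Call:
servo_tool(moves=[[0,0,-0.9,0],[0,0,-0.9,0],[0,0,-0.9,0],[0.95,0.13,0,0],[0.95,0.13,0,0],[0.95,0.13,0,0],[0.95,0.13,0,0],[0.95,0.13,0,0],[0.95,0.13,0,0],[0.95,0.13,0,0],[0.95,0.13,0,0],[0.95,0.13,0,0],[0,0,0,0]], hand=0)

```text
clock: 20.15
tool_pos: [0.607, 0.4059, 0.2955]
orientation: [-0.004, 0.702, 0.712, 0.001]
ft_force: [0.2, 0.1, 0.3]
width: 0.0007
```

Run:
```python
from h import *
np.set_printoptions(precision=4,suppress=True)
s=arm.state(); print(s["tool_pos"],s["width"],s["ft_force"],th(),delta([.605,.40,.185]))
p=vision.camera_params("wrist"); im=vision.read_camera("wrist"); cv2.imwrite("pics/w7.png",im[:,:,::-1])
for q in ("lid_edge","catch"):
    print(q,[(np.round(d["xy"],1),round(d["conf"],2),at_z("wrist",d["xy"],.25,p)) for d in nets.spot_point(q,"wrist")[:4]])
print(tri("top",(94,180),"scene",(416.6,158.3)),tri("top",(267.5,197.1),"scene",(288.4,225.1)))
```

```text
[0.607  0.4059 0.2955] 0.000677418898543836 [0.1711 0.0503 0.3426] 90.8368338676708 [-0.22 -0.05  3.68]
lid_edge []
catch []
(array([0.5532, 0.3387, 0.253 ]), np.float64(0.006380317695993516)) (array([ 0.5496, -0.0218,  0.0939]), np.float64(0.00028452957574298947))
```

Call:
servo_tool(moves=[[0,0,0.9,0],[0,0,0.9,0],[0,0,0.9,0],[0,0,0.9,0],[0,0,0,0]])

```text
clock: 20.8
tool_pos: [0.6109, 0.3964, 0.1907]
orientation: [-0.001, 0.705, 0.709, 0.004]
ft_force: [-0.3, -0.1, -0.9]
width: 0.0004
```

Call:
servo_tool(moves=[[-0.6,0,0,0],[-0.6,0,0,0],[-0.6,0,0,0],[-0.6,0,0,0],[0,0,0,0]])

```text
clock: 21.3
tool_pos: [0.6136, 0.3198, 0.1998]
orientation: [0.0, 0.706, 0.708, 0.009]
ft_force: [0.1, 0.4, -0.2]
width: 0.0003
```

Call:
servo_tool(moves=[[-0.5,-0.05,0.1,0],[-0.5,-0.05,0.1,0],[-0.5,-0.05,0.1,0],[-0.3,0,0.1,0],[0,0,0,0]])

```text
clock: 21.8
tool_pos: [0.6112, 0.2642, 0.1915]
orientation: [0.001, 0.707, 0.707, 0.013]
ft_force: [0.6, 0.9, -0.6]
width: 0.0004
```

Run:
```python
from h import *
np.set_printoptions(precision=4,suppress=True)
s=arm.state(); print(s["tool_pos"],s["ft_force"],th())
im=vision.read_camera("scene"); w=vision.read_camera("wrist")
for c in ("scene","wrist","top"):
  if c=="top": vision.read_camera("top")
  print(c,[(q,np.round(d["xy"],1),round(d["conf"],2)) for q in ("lid_edge","catch") for d in nets.spot_point(q,c)[:2]])
cv2.imwrite("pics/s3.png",np.hstack([cv2.resize(im[100:300,280:480,::-1],(400,400),interpolation=cv2.INTER_CUBIC),cv2.resize(w[:,70:490,::-1],(400,400))]))
```

```text
[0.6112 0.2642 0.1915] [ 0.5926  0.9088 -0.5712] 90.0706759789927
scene [('catch', array([356.5, 303.9]), 0.7), ('catch', array([390.3, 165.2]), 0.58)]
wrist [('lid_edge', array([138.9, 329.9]), 0.64), ('catch', array([155.1, 246.1]), 0.89), ('catch', array([140.5, 327.6]), 0.64)]
top [('lid_edge', array([139.5, 180.4]), 0.6), ('catch', array([131.2, 185.9]), 0.64), ('catch', array([225.2, 117.8]), 0.61)]
```

View pics/s3.png

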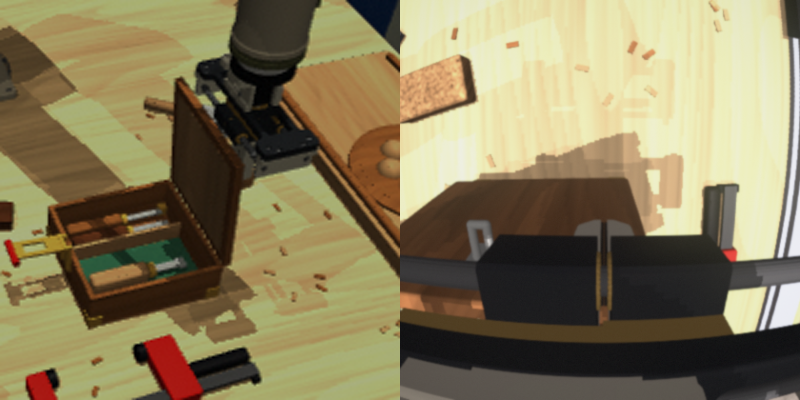

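The scene crop shows the lid near upright and the gouge lying flat in the bay with its butt to the front. The hand is behind the lid, to the side of the catch. Following the arc over.

Call:
servo_tool(moves=[[-0.6,-0.05,0,0],[-0.6,-0.05,0,0],[-0.6,0,0.05,0],[-0.5,0,0.1,0],[0,0,0,0]])

```text
clock: 22.75
tool_pos: [0.6079, 0.1928, 0.1851]
orientation: [0.001, 0.706, 0.709, 0.013]
ft_force: [-0.0, 0.7, 0.3]
width: 0.0007
```

Call:
servo_tool(moves=[[-0.55,0,0.35,0],[-0.55,0,0.4,0],[-0.45,0,0.5,0],[-0.45,0,0.5,0],[0,0,0,0]])

```text
clock: 23.25
tool_pos: [0.6086, 0.1277, 0.1267]
orientation: [0.0, 0.706, 0.708, 0.013]
ft_force: [-0.3, -0.2, -0.6]
width: 0.0006
```

Call:
servo_tool(moves=[[-0.25,0,0.5,0],[-0.25,0,0.5,0],[-0.15,0,0.6,0],[-0.12,0,0.5,0],[0,0,0,0]])

```text
clock: 23.75
tool_pos: [0.6093, 0.1038, 0.057]
orientation: [-0.0, 0.706, 0.708, 0.012]
ft_force: [-0.7, -0.6, -0.5]
width: 0.0005
```

Call:
servo_tool(moves=[[0,0,0.12,0],[0,0,0.12,0],[0,0,0.12,0]])

```text
clock: 24.05
tool_pos: [0.6104, 0.1041, 0.0543]
orientation: [0.001, 0.706, 0.708, 0.012]
ft_force: [-17.6, -3.9, 27.6]
width: 0.0006
```

Contact at 27 N with the tip at z ≈ 0.076, so the lid is down. Lifting, opening, and moving above the hasp bar for a close look.

Call:
servo_tool(moves=[[0,0,-0.5,0],[0,0,-0.9,0],[0,0,-0.9,0],[0,0,-0.9,0],[-0.9,-0.42,0,0],[-0.9,-0.42,0,0],[-0.9,-0.42,0,0],[-0.9,-0.42,0,0],[-0.8,-0.4,0,0],[0,0,0,0]], hand=75)

```text
clock: 25.05
tool_pos: [0.5504, -0.0303, 0.1606]
orientation: [0.007, 0.703, 0.711, 0.018]
ft_force: [-0.2, 1.0, 0.6]
width: 0.0694
```

Run:
```python
from h import *
np.set_printoptions(precision=4,suppress=True)
s=arm.state(); print(s["tool_pos"],s["width"],s["ft_force"],th())
P={};D={}
for c in ("wrist","top","scene"):
  P[c]=vision.camera_params(c); im=vision.read_camera(c); cv2.imwrite(f"pics/{c}_h.png",im[:,:,::-1])
  for q in ("hasp_bar","hasp_hinge","catch","lid_edge"):
    D[c,q]=[(np.round(d["xy"],1),round(d["conf"],2)) for d in nets.spot_point(q,c)[:3]]; print(c,q,D[c,q])
  # red blob for bar
  h=cv2.cvtColor(im,cv2.COLOR_RGB2HSV); m=(((h[...,0]<6)|(h[...,0]>174))&(h[...,1]>150)&(h[...,2]>60)).astype(np.uint8)
  n,_,st,ce=cv2.connectedComponentsWithStats(m)
  print("red",[(st[i].tolist(),ce[i].round(1)) for i in range(1,n) if st[i][4]>25][:8])
```

```text
[ 0.5504 -0.0303  0.1606] 0.06943416494698952 [-0.2225  1.0493  0.5667] 90.68370566753498
wrist hasp_bar [(array([274.2, 199.8]), 0.79), (array([277.6,  18. ]), 0.23)]
wrist hasp_hinge [(array([274.4, 114.9]), 0.88)]
wrist catch [(array([274.8,  49.8]), 0.92)]
wrist lid_edge [(array([274.1, 101.6]), 0.84)]
red [([417, 23, 73, 45, 2592], array([452.9,  45.4])), ([419, 187, 70, 27, 1638], array([452.7, 199.2])), ([250, 196, 52, 12, 466], array([275.5, 202.8]))]
top hasp_bar []
top hasp_hinge [(array([240.7, 201.9]), 0.65)]
top catch [(array([220.6, 197.6]), 0.82)]
top lid_edge [(array([237.3, 195.6]), 0.95)]
red [([272, 110, 10, 6, 48], array([276.4, 112.1])), ([203, 112, 16, 35, 459], array([209.7, 127.1])), ([319, 119, 9, 11, 80], array([322.9, 124.3])), ([551, 257, 9, 44, 307], array([555.6, 277. ]))]
scene hasp_bar [(array([288.6, 224.1]), 0.48), (array([374.5, 208. ]), 0.42), (array([356.9, 303.7]), 0.33)]
scene hasp_hinge [(array([309.8, 219.4]), 0.74)]
scene catch [(array([324.1, 216. ]), 0.57)]
scene lid_edge [(array([313.3, 223.6]), 0.95), (array([257.6, 301.2]), 0.19)]
red [([283, 220, 6, 13, 36], array([285.5, 226.1])), ([27, 227, 10, 30, 192], array([ 31.5, 241.3])), ([250, 261, 11, 12, 105], array([255.3, 266.3])), ([352, 268, 30, 36, 558], array([366.4, 285. ])), ([293, 286, 23, 36, 412], array([303.8, 303.6]))]
```

Run:
```python
from h import *
np.set_printoptions(precision=4,suppress=True)
b=(276,201.5)
print("bar wrist+scene",tri("wrist",b,"scene",(286,226.3)),"wrist+top",tri("wrist",b,"top",(267.8,197.1)))
for z in (.08,.085,.09,.1,.11): print(z,at_z("wrist",b,z))
print("pin",at_z("wrist",(274.4,114.9),.085),"edge",at_z("wrist",(274.1,101.6),.071),"catch",at_z("wrist",(274.8,49.8),.095), "catch tri",tri("wrist",(274.8,49.8),"top",(220.6,197.6)))
print("len",at_z("wrist",(250,202),.095)-at_z("wrist",(302,202),.095))
```

```text
bar wrist+scene (array([ 0.5465, -0.0265,  0.0862]), np.float64(0.0032949011947236142)) wrist+top (array([ 0.5478, -0.0221,  0.1004]), np.float64(0.001685505823677045))
0.08 [ 0.5473 -0.0264  0.08  ]
0.085 [ 0.5472 -0.0252  0.085 ]
0.09 [ 0.5472 -0.0241  0.09  ]
0.1 [ 0.5471 -0.0217  0.1   ]
0.11 [ 0.547  -0.0194  0.11  ]
pin [0.5452 0.046  0.085 ] edge [0.5449 0.0579 0.071 ] catch [0.5448 0.0975 0.095 ] catch tri (array([0.5443, 0.0928, 0.1115]), np.float64(0.0016635984183256713))
len [-0.0417 -0.0002  0.    ]
```

Call:
servo_tool(moves=[[0.13,-0.11,0.5,0],[0,0,0.9,0],[0,0,0.9,0],[0,0,0.7,0],[0,0,0.5,0],[0,0,0,0]])

```text
clock: 26.4
tool_pos: [0.5488, -0.0208, 0.0467]
orientation: [0.005, 0.702, 0.712, 0.017]
ft_force: [-0.9, 0.6, -0.1]
width: 0.0697
```

Run:
```python
from h import *
np.set_printoptions(precision=4,suppress=True)
s=arm.state(); T=s["tool_pos"]; print(T,s["width"],s["ft_force"],th())
p=vision.camera_params("wrist"); im=vision.read_camera("wrist"); cv2.imwrite("pics/w_g.png",im[:,:,::-1])
print([(np.round(d["xy"],1),round(d["conf"],2)) for d in nets.spot_point("hasp_bar","wrist")[:3]])
h=cv2.cvtColor(im,cv2.COLOR_RGB2HSV); m=(((h[...,0]<6)|(h[...,0]>174))&(h[...,1]>150)&(h[...,2]>50)).astype(np.uint8)
n,_,st,ce=cv2.connectedComponentsWithStats(m); print([(st[i].tolist(),ce[i].round(1)) for i in range(1,n) if st[i][4]>25])
for z in (.07,.08,.09,.1): print(z,proj("wrist",[.547,-.026,z],p),"L,R",proj("wrist",[.525,-.026,z],p)[0],proj("wrist",[.569,-.026,z],p)[0])
```

```text
[ 0.5488 -0.0208  0.0467] 0.06968326237828522 [-0.8815  0.6214 -0.0516] 90.78457874323556
[(array([278.6, 271.8]), 0.66)]
[([470, 0, 90, 67, 4123], array([516.2,  33. ])), ([468, 218, 85, 37, 1599], array([512.6, 232.4])), ([237, 261, 88, 18, 974], array([280.7, 272.1]))]
0.07 [281.0742 256.0355] L,R 241.09423278400936 320.7990265217612
0.08 [281.5429 263.3974] L,R 239.35930386771622 323.4272077832933
0.09 [282.0671 271.5937] L,R 237.4415167461422 326.33921811298825
0.1 [282.6567 280.7623] L,R 235.31355953557593 329.578802883129
```

The bar's apparent width (88 px) and position both put it at about (0.5465, -0.026, 0.089). Raising 12 mm so the tips end about 8 mm below its centre, then pinching.

Call:
servo_tool(moves=[[-0.17,-0.08,-0.4,0],[0,0,0,0]])

```text
clock: 26.7
tool_pos: [0.5489, -0.0269, 0.0641]
orientation: [0.008, 0.702, 0.712, 0.019]
ft_force: [-0.1, 0.3, 0.7]
width: 0.0697
```

Call:
servo_tool(moves=[[0,0,0,0],[0,0,0,0],[0,0,0,0],[0,0,0,0],[0,0,0,0]], hand=0)

```text
clock: 27.2
tool_pos: [0.5466, -0.0278, 0.0655]
orientation: [0.007, 0.702, 0.712, 0.018]
ft_force: [4.9, -0.5, 0.4]
width: 0.0427
```

Bar pinched: the width is 42.7 mm for a 44 mm bar. Swinging in short arcs.

Call:
servo_tool(moves=[[0.09,0,-0.5,0],[0.25,0,-0.6,0],[0.4,0,-0.52,0]])

```text
clock: 27.5
tool_pos: [0.5463, -0.0068, 0.1142]
orientation: [0.008, 0.703, 0.711, 0.019]
ft_force: [4.8, 4.6, -6.9]
width: 0.0422
```

Call:
servo_tool(moves=[[0.55,0,-0.4,0],[0.6,0,-0.25,0],[0.65,0,-0.09,0]])

```text
clock: 27.8
tool_pos: [0.5458, 0.0482, 0.1406]
orientation: [0.01, 0.704, 0.71, 0.019]
ft_force: [4.5, -0.7, -12.6]
width: 0.0406
```

Call:
servo_tool(moves=[[0.62,0,0.15,0],[0.55,0,0.35,0],[0.5,0,0.42,0]])

```text
clock: 28.1
tool_pos: [0.5459, 0.1039, 0.1208]
orientation: [0.009, 0.703, 0.711, 0.021]
ft_force: [-1.8, -5.6, -4.3]
width: 0.0416
```

Call:
servo_tool(moves=[[0.25,0,0.7,0],[0.15,0,0.42,0]])

```text
clock: 28.3
tool_pos: [0.5459, 0.1219, 0.0892]
orientation: [0.008, 0.702, 0.712, 0.022]
ft_force: [-1.8, -4.7, 1.2]
width: 0.0431
```

Call:
servo_tool(moves=[[-0.02,0,0.45,0],[0,0,0.3,0],[0,0,0.15,0]])

```text
clock: 28.6
tool_pos: [0.5458, 0.1262, 0.0618]
orientation: [0.006, 0.701, 0.713, 0.023]
ft_force: [-1.5, -0.4, 2.1]
width: 0.0433
```

Call:
servo_tool(moves=[[0,0,0,0],[0,0,0,0],[0,0,0,0],[0,0,0,0],[0,0,-0.6,0],[0,0,-0.9,0],[-0.2,0,-0.9,0],[-0.9,0,-0.9,0],[-0.9,0,0,0],[0,0,0,0]], hand=70)

```text
clock: 29.6
tool_pos: [0.5434, 0.0597, 0.1648]
orientation: [0.008, 0.701, 0.713, 0.022]
ft_force: [-0.6, 0.1, -0.5]
width: 0.065
```

Run:
```python
from h import *
np.set_printoptions(precision=4,suppress=True)
s=arm.state(); T=s["tool_pos"]; print(T,s["width"],s["ft_force"],th())
p=vision.camera_params("wrist"); im=vision.read_camera("wrist"); sc=vision.read_camera("scene"); tp=vision.read_camera("top")
for c in ("wrist","top","scene"):
  for q in ("hasp_bar","catch","lid_edge","lid_hinge"): print(c,q,[(np.round(d["xy"],1),round(d["conf"],2),at_z(c,d["xy"],{"hasp_bar":.088,"catch":.095,"lid_edge":.071}.get(q,.065))) for d in nets.spot_point(q,c)[:2]])
a=cv2.resize(im[:,:,::-1],(440,330)); b=cv2.resize(sc[180:270,270:390,::-1],(440,330),interpolation=cv2.INTER_CUBIC)
cv2.imwrite("pics/end.png",cv2.convertScaleAbs(np.hstack([a,b])[:,:],alpha=1.2)[:, :][:,40:840])
```

```text
[0.5434 0.0597 0.1648] 0.06500535805906366 [-0.6302  0.0645 -0.4843] 90.98045063546921
wrist hasp_bar [(array([280.8, 130. ]), 0.95, array([0.5424, 0.1251, 0.088 ]))]
wrist catch [(array([282.5, 162.3]), 0.61, array([0.5437, 0.0996, 0.095 ]))]
wrist lid_edge []
wrist lid_hinge []
top hasp_bar []
top catch [(array([117. , 258.1]), 0.63, array([0.3944, 0.3415, 0.095 ]))]
top lid_edge []
top lid_hinge []
scene hasp_bar [(array([335.5, 213.8]), 0.53, array([0.5417, 0.1226, 0.088 ]))]
scene catch [(array([325.6, 215.4]), 0.7, array([0.5454, 0.0905, 0.095 ]))]
scene lid_edge [(array([313.6, 222.4]), 0.82, array([0.541 , 0.0567, 0.071 ]))]
scene lid_hinge [(array([375.5, 209.3]), 0.62, array([0.5391, 0.2524, 0.065 ]))]
```

View pics/end.png

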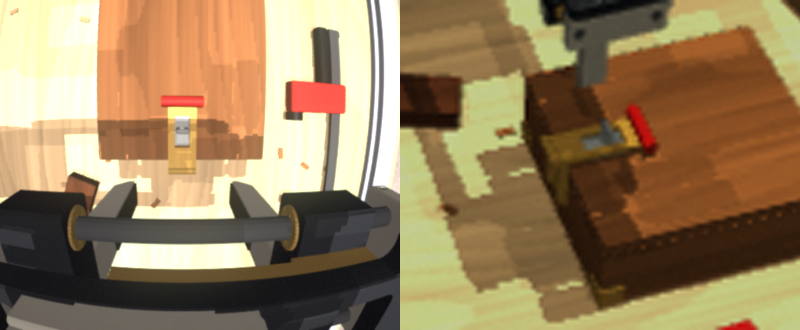

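The hasp lies over the catch with the loop through the slot, and the lid is closed. I'll press gently on the bar with shut fingers to make sure both are fully seated.

Call:
servo_tool(moves=[[0.7,0,0,0],[0.7,0.05,0,0],[0.7,0,0,0],[0,0,0.3,0],[0,0,0.7,0],[0,0,0.7,0],[0,0,0.7,0],[0,0,0.3,0],[0,0,0,0]], hand=0)

```text
clock: 31.25
tool_pos: [0.5471, 0.1265, 0.0806]
orientation: [0.008, 0.7, 0.713, 0.022]
ft_force: [-0.5, 0.2, 0.1]
width: 0.0008
```

Call:
servo_tool(moves=[[-0.1,0,0.13,0],[0,0,0.13,0],[0,0,0.13,0]])

```text
clock: 31.55
tool_pos: [0.5494, 0.123, 0.0709]
orientation: [0.009, 0.701, 0.713, 0.023]
ft_force: [-6.1, 0.8, 18.2]
width: 0.0004
```

The contact is firm at 18 N with the tip at z ≈ 0.093, where the bar's top should be at 0.094 when the hasp is down. Backing off and doing a last check.

Call:
servo_tool(moves=[[0,0,-0.5,0],[0,0,-0.9,0],[0,0,-0.9,0],[0,0,-0.9,0],[0,0,-0.9,0],[-0.9,0,-0.5,0],[-0.9,0,0,0],[-0.9,0,0,0],[0,0,0,0]])

```text
clock: 32.45
tool_pos: [0.5475, 0.0373, 0.2262]
orientation: [0.014, 0.699, 0.714, 0.028]
ft_force: [-0.5, 0.7, -0.2]
width: 0.0007
```

Run:
```python
from h import *
np.set_printoptions(precision=4,suppress=True)
s=arm.state(); print(s["clock"],s["tool_pos"],s["ft_force"])
D={}
for c in ("wrist","scene"):
  vision.read_camera(c)
  for q in ("hasp_bar","catch"):
    r=nets.spot_point(q,c); D[c,q]=r[0]["xy"] if r else None; print(c,q,[(np.round(d["xy"],1),round(d["conf"],2)) for d in r[:2]])
for q in ("hasp_bar","catch"):
  if D["wrist",q] is not None and D["scene",q] is not None: print(q,tri("wrist",D["wrist",q],"scene",D["scene",q]))
arm.close_job()
```

```text
32.45 [0.5475 0.0373 0.2262] [-0.5055  0.7452 -0.1719]
wrist hasp_bar [(array([271.7, 103.2]), 0.62)]
wrist catch [(array([275.9, 134. ]), 0.58)]
scene hasp_bar [(array([336.7, 215.9]), 0.65), (array([377. , 208.7]), 0.31)]
scene catch [(array([325.3, 212.1]), 0.91), (array([316.2, 224.6]), 0.71)]
hasp_bar (array([0.5404, 0.1292, 0.0756]), np.float64(0.002573249395325286))
catch (array([0.543 , 0.0947, 0.1045]), np.float64(0.00925885171009135))
the job is handed in; nothing more can be done
```

The job is done and handed in at about 32.5 s of the 72 s allowed. The pale wooden gouge is lying flat in the green bay and released. The lid is shut, and the brass hasp is down over it with the catch through its slot. No verdict was reported.

**Last checks**
- **Gouge:** seen flat in the bay before the lid was closed. It was set down at 7.3 mm above the bench grip, against a 7 mm bay floor.
- **Lid:** a press of about 28 N stopped with the fingertips at about 76 mm, against 77 mm for a shut lid.
- **Hasp:** a press of 18 N on the bar stopped with the fingertips at about 93 mm, against 94 mm for the bar's top when down. The last picture, taken before that press, showed the catch standing through the slot.
- **Robot:** clear of everything, with near-zero force when the job was handed in.

**What disagreed or failed**
- **TCP height:** the reported height read about 30 mm lower than the true one. My first two closings of the hand therefore shut on air above the handle. I corrected for this from the cameras, and the grip, bay-floor and lid heights all agreed with that correction.
- **Final bar position:** the last network reading put the bar at about 76 mm instead of 88 mm. The pixels it gave were scattered, so I trusted the contact check and the picture.
- **Tool tilt:** the tool tilted by up to about 4° over the job, and I could not correct that through this interface.

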